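Gauge the master strip in the taper slot

ROBOT

A 7-joint arm with a two-finger parallel gripper is mounted at the origin on a cart in front of the work surface, level with it; the furniture and walls round the work are solid. World frame = base frame: x ahead of the robot, y to its left, z up, the work surface at z = 0. Lengths are in m, angles in rad, forces in N, time in s.
With the tool pointing down it reaches from about 0.4 to 0.85 m from the base axis. Payload 10.4 kg.
Tool frame: the origin (TCP) lies on the centre line of the jaws, within the pads' length; the fingertips stand r.nose_length ahead of it and the grasp point (between the pads) lies 8 mm behind it (r.nose_length is the distance from the TCP to the fingertips, in m); z points along the fingers, y is the line along which they close (so a half turn about z gives the same grasp; the last joint's range is limited). The gripper opens to 85 mm and grips with 20 to 120 N. Pads are 22 mm wide; open, the fingers measure 114 mm over their backs; the gripper's body (76 mm by 85 mm) begins 54 mm behind the grasp point. The pads swing forward as they close: fully open they stand 13 mm farther back than shut.
Start: joints at [-1.186, 0.332, -0.065, 1.46, 0.022, 1.35, -0.088], TCP at [0.248, 0.574, 0.242] pointing down, gripper open.
Joint ranges: [-2.6, 2.6], [-0.5, 2.12], [-1.47, 1.34], [0.16, 2.42], [-1.27, 4.41], [0.06, 2.06], [-2.6, 2.6]. Speed limits (rad/s): [2.22, 2.22, 2.79, 2.79, 3.14, 3.14, 3.14].

INTERFACE

Orientations are given as a unit quaternion [x, y, z, w].
In Python, from station import readout, optics, r gives the robot as it stands.
- The arm moves only by the shell command python3 -m creep 'ROWS' [FORCE]. ROWS is a JSON object of lists of equal length, an entry for each row: "jaw": the gripper's target within -1 to 1 (shut at 1, half-way at 0, fully open at -1); "slide": the shift along the tool's x, y, z in cm, a list of three; "turn": the turn, a rotation vector about the tool's x, y, z in rad, a list of three. A call has 1 to 8 rows; each row is the pose to reach, as a shift and turn from the pose commanded when the call began, along the tool's axes at that moment; what a row does not reach only later rows make up. A row lasts 1/12 s, in which the tool goes at most 41.7 mm and 7.16 degrees, less where a joint would pass 70% of its speed; a pose out of reach is approached as far as the arm can. A call with a gripper value outside its range is refused whole. The fingers move at their own pace and stop on an object; FORCE is the grip in N (left out, the last holds). Time passes only in rows, so rows that repeat a pose let the fingers close. It gives the time, the measured TCP pose, the force, the opening and the grip force at its end, in the units of the state.
- readout.read_state(): the state, without advancing time (a new reading comes with each control period).
- optics.capture(name): name is "scene" or "top" or "wrist"; returns the picture (384x512x3 uint8, red, green, blue); there is no depth.
- optics.camera_model(name): a dict with "fx", "fy", "cx", "cy" (pixels), "dist" ([k1, k2, p1, p2, k3] as OpenCV has them; the pictures are not rectified), "pose" (4x4, takes a point from camera to world coordinates). Camera axes: x right, y down, z forward; pixel columns grow to the right and rows downward; lengths in m; the calibration is good to about 2 mm. A picture is of the moment at which its call begins: read the wrist's pose just before it. camera_model takes no time and is no camera call; for the wrist camera it gives the pose at the moment of the call.
- r.hand_in(): hands the job in; it is judged then, once.
The state is a dict: "clock": time; "q": joint angles; "qd": joint speeds; "joint_efforts": joint torques, N m; "position": TCP position; "tcp_rot": TCP orientation; "contact_force": force on the tool from outside, world axes, zero at the start; "torque": the same for the moment, N m; "gripper_width": opening from 0.0 (shut) to 1.0 (fully open); "grasp_force": force on a finger pad.
Only numpy, scipy, OpenCV 4.12 (cv2) and the standard library are available. Lean on these libraries where they do the work, as an engineer would, in place of code of your own. Each camera call takes 0.05 s, during which the arm holds its last target. There are 200 camera calls.

TASK

Set the aluminium strip on its long edge in the wide end of the taper gauge, flat along the straight fence, and slide it gently towards the narrow end until it wedges, leaving the marker slide back out of the way. Then bring the marker slide up the fence until its bar just rests against the strip's tail, to mark where it stopped, and let go with the strip still wedged. Do not force anything, and leave the other things on the bench where they are.

Things in the scene. Friction and masses are not known exactly. Their poses are not given: they have to be found in the camera images.
- gauge: Base of the taper gauge, fixed to the worktop: steel plate 270 x 115 x 6 mm. Origin on its underside, below the fence's inner face; x runs along the fence from the slot's wide end to its narrow end, y from the fence across the slot to the jaw, z up. The plate spans x -155 to +115 mm, y -40 to +75 mm, top at z = 6 mm.
- fence: Straight aluminium fence on the plate, with a scale of plain lines on top: 255 mm long (gauge x -145 to +110 mm), 30 mm wide, 12 mm high (gauge z 6 to 18 mm). Origin on the plate's top; its axes are the gauge's; its slot-side face, ground smooth and slippery like the jaw's and the plate, is the plane y = 0.
- jaw: Jaw facing the fence: a fixed back rail carrying an aluminium taper bar 96 x 30 x 12 mm (top at gauge z 18 mm; its two lock knobs to 31 mm), locked tight. Its face forms a slot that begins at gauge x = 5 mm, 17 to 28 mm wide, and narrows by about 1 mm in 6 mm. Origin: foot of the rail's middle, gauge (50, 69, 6) mm. The bar's setting differs each time: where the strip stops shifts by 6 cm; feel for it.
- strip_centre (a point): Centre of the loose strip: plain aluminium flat 60 mm long, 34 mm high, about 14 mm thick, some 80 to 120 g, standing on its long edge on the worktop. y axis along the length, z (level) through the thickness, x vertical. Either end may lead. Wedged, a broad side lies flat on the fence, the leading vertical edge touches the jaw, and its upper 22 mm stand above both.
- slide (a joint): Travel of the steel marker slide along the fence towards the narrow end, m (0 to 0.155); at 0 its bar's front face is at gauge x = -110 mm; it starts parked at 0 to 12 mm. It rubs with about 2 N and stays where it is left.
- slide_nose (a point): Point on the front face of the marker slide's cross bar, over the slot; axes are the gauge's. The bar is 12 mm thick and 12 mm high (gauge z 20.5 to 32.5 mm), crosses the whole slot above fence and jaw, and meets the strip's tail end face.
- slide_post (a point): Middle of the slide's upright black rubber grip post, 16 mm along the fence, 18 mm across it and 30 mm high (gauge z 33 to 62 mm); 14 mm behind the bar's front face and over the fence. It can be pinched from above or pushed from behind.
- bearing: Bystander: loose ball bearing, 38 mm across, 11 mm high; origin at its underside.
- knob: Bystander: loose black star knob with a stud, 29 mm across, 32 mm high; origin at its underside.
- battery: Bystander: loose block battery lying flat, 26 x 51 x 17 mm; origin at its underside.
There are look-alikes about, which are no part of the job. What is shaped like the part that bears strip_centre but blue or orange is not meant.

How it is judged:
By the outcome, as a careful person would: the job done as asked, in the order asked, and still so for the second after the job is handed in, with the robot touching nothing.
It also fails if it takes over 64 s, if anything falls off the work surface, if the arm or the gripper's body presses on something with over 40 N, if the wrist force passes 120 N, or if a joint passes its speed limit or range.

## Working session

There is one attempt and no reset: what is moved stays moved. The work goes in short steps, Python scripts to look and compute and a shell command to move; the robot and the scene stay as the last step left them, time stands still between calls to the robot, and variables do not carry over. Pictures are saved under pics/ and viewed, at most 10 in all, crops included, and the job is handed in when it is done.

```bash
ls; mkdir -p pics; python3 - <<'E'
from station import readout, optics, r
import cv2,numpy as np
print(readout.read_state(), r.nose_length)
for n in ("scene","top"):
    a=optics.capture(n); cv2.imwrite(f"pics/{n}0.png",a[:,:,::-1]); m=optics.camera_model(n); print(n,m)
E
```

```text
pics
{'clock': 0.0, 'q': array([-1.18556915,  0.33286745, -0.06469454,  1.46092236,  0.02160643,
        1.34991575, -0.08852078]), 'qd': array([ 1.54122063e-03, -6.10389943e-04, -4.46205775e-05, -3.01213614e-04,
       -9.34028803e-04,  1.29107870e-03, -8.42572410e-04]), 'joint_efforts': array([-2.73621472e-04, -6.25425982e+01,  4.88485862e-02, -3.91615534e+01,
        1.59957289e-02,  9.81831254e-03,  1.38171151e-05]), 'position': array([0.24775247, 0.57340892, 0.24152773]), 'tcp_rot': array([ 2.02505259e-01,  9.79280919e-01, -7.00469575e-04, -1.07045585e-04]), 'contact_force': array([-0.52337449, -0.39754719, -0.02065181]), 'torque': array([-0.03083818,  0.01544783, -0.05103808]), 'grasp_force': 0.0, 'gripper_width': 0.9995637738058673} 0.011
scene {'fx': 383.61386060040206, 'fy': 383.61386060040206, 'cx': 248.08466137687245, 'cy': 183.1939860321124, 'dist': array([-0.13061179,  0.        ,  0.        ,  0.        ,  0.        ]), 'pose': array([[ 0.63328074, -0.42565381,  0.64635465, -0.1889774 ],
       [-0.77388901, -0.34055692,  0.53396329, -0.64199842],
       [-0.00716296, -0.83835543, -0.54507694,  0.70666439],
       [ 0.        ,  0.        ,  0.        ,  1.        ]])}
top {'fx': 480.1453748329471, 'fy': 480.1453748329471, 'cx': 251.09543923580352, 'cy': 190.8010252458857, 'dist': array([-0.16623059,  0.        ,  0.        ,  0.        ,  0.        ]), 'pose': array([[-0.02588021, -0.99490164,  0.09747273,  0.41257181],
       [-0.99965136,  0.02626693,  0.0026862 , -0.02427895],
       [-0.00523282, -0.09736922, -0.99523457,  1.58874226],
       [ 0.        ,  0.        ,  0.        ,  1.        ]])}
```

View pics/scene0.png

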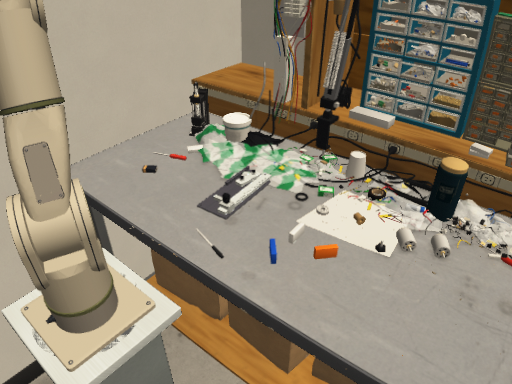

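View pics/top0.png

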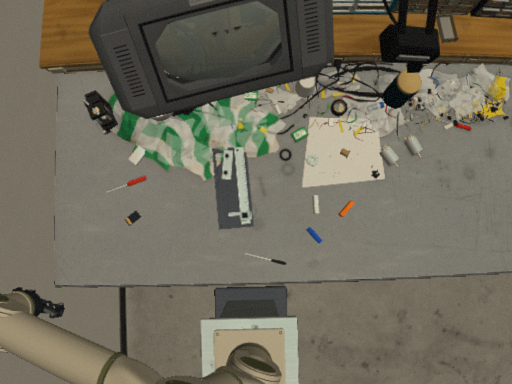

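The scene view shows the gauge at about (238,195), the plain strip at (296,232), and the blue (273,250) and orange (325,252) look-alikes. In the top view the gauge is at (233,188) with its wide end towards the robot. The slide is at (240,214) and the strip at (316,204).

```bash
cat > h.py <<'E'
from station import readout, optics, r
import cv2,numpy as np
from scipy.spatial.transform import Rotation as R
def ray(m,uv,z):
    K=np.array([[m['fx'],0,m['cx']],[0,m['fy'],m['cy']],[0,0,1]])
    p=cv2.undistortPoints(np.array(uv,float).reshape(-1,1,2),K,np.array(m['dist'])).reshape(-1,2)
    d=np.c_[p,np.ones(len(p))]@m['pose'][:3,:3].T; o=m['pose'][:3,3]
    return o+d*((z-o[2])/d[:,2])[:,None]
def proj(m,P):
    K=np.array([[m['fx'],0,m['cx']],[0,m['fy'],m['cy']],[0,0,1]])
    T=np.linalg.inv(m['pose']); return cv2.projectPoints(np.array(P,float).reshape(-1,3),cv2.Rodrigues(T[:3,:3])[0],T[:3,3],K,np.array(m['dist']))[0].reshape(-1,2)
E
python3 - <<'E'
from h import *
t=cv2.imread('pics/top0.png'); m=optics.camera_model('top')
c=cv2.resize(t[140:240,200:335],None,fx=5.9,fy=5.9,interpolation=cv2.INTER_CUBIC); cv2.imwrite('pics/topc.png',c)
g=t.astype(int).min(2); mask=((g>185)).astype(np.uint8); mask[:, :305]=0; mask[:,330:]=0; mask[:190]=0; mask[222:]=0
n,l,s,ce=cv2.connectedComponentsWithStats(mask); print(s,ce)
k=1+s[1:,4].argmax(); pts=np.argwhere(l==k)[:,::-1].astype(float)
w=ray(m,pts,0.034)[:,:2]; rect=cv2.minAreaRect(w.astype(np.float32)*1000); print(rect, w.mean(0))
E
```

```text
[[     0      0    512    384 196607]
 [   317    200      1      1      1]] [[255.49968719 191.49995677]
 [317.         200.        ]]
((529.0987548828125, -233.78964233398438), (0.0, 0.0), 0.0) [ 0.52909875 -0.23378964]
```

View pics/topc.png

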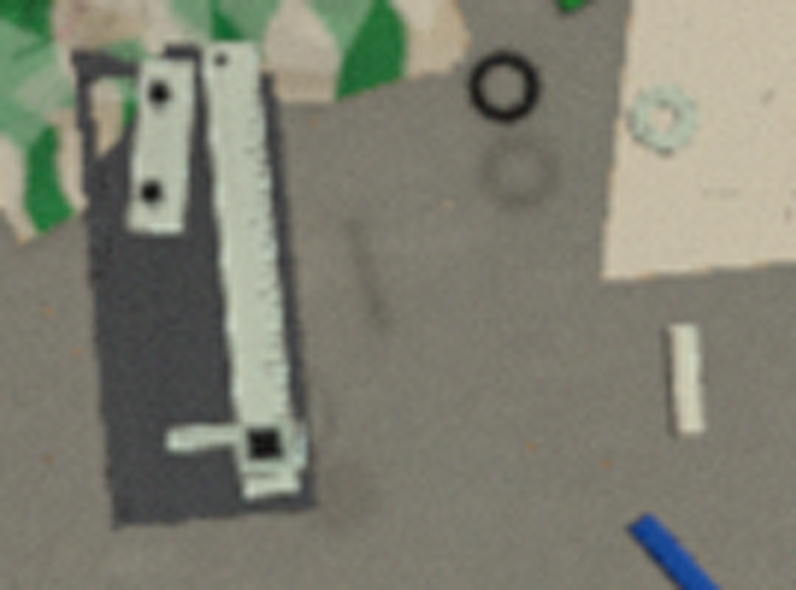

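The crop shows the gauge plate with corners (113,528), (315,507) and (75,52), and the fence's slot edge from (240,420) to (205,60). The slide post is at (263,443), the taper bar runs from (160,60) to (155,233), and the strip from (684,323) to (690,435).

```bash
python3 - <<'E'
from h import *
m=optics.camera_model('top')
f=lambda p,z:ray(m,np.array(p)/5.9-.42+[200,140],z).round(4).tolist()
print('plate',f([[113,528],[315,507],[75,52]],.006))
print('fence slot',f([[243,420],[205,60]],.018),'fence out',f([[290,420],[263,72]],.018))
print('post',f([[263,443]],.062),'bar tip',f([[168,439]],.0325))
print('strip',f([[669,325],[698,323],[703,433],[680,436]],.034))
print('taper',f([[183,233],[192,62],[130,230]],.018))
mw=optics.camera_model('wrist'); print(mw); s=readout.read_state(); print(R.from_quat(s['tcp_rot']).as_matrix().round(3))
T=np.eye(4);T[:3,:3]=R.from_quat(s['tcp_rot']).as_matrix();T[:3,3]=s['position'];print((np.linalg.inv(T)@mw['pose']).round(4))
E
```

```text
plate [[0.4438, 0.0898, 0.006], [0.4527, -0.0232, 0.006], [0.7137, 0.1063, 0.006]]
fence slot [[0.5016, 0.0155, 0.018], [0.7048, 0.0321, 0.018]] fence out [[0.5009, -0.0106, 0.018], [0.697, -0.0004, 0.018]]
post [[0.4864, 0.0039, 0.062]] bar tip [[0.4914, 0.0566, 0.0325]]
strip [[0.5469, -0.2213, 0.034], [0.5476, -0.2374, 0.034], [0.4867, -0.2379, 0.034], [0.4854, -0.2251, 0.034]]
taper [[0.607, 0.0465, 0.018], [0.7038, 0.0394, 0.018], [0.6095, 0.0761, 0.018]]
{'fx': 274.9303603372381, 'fy': 274.9303603372381, 'cx': 255.87086280207257, 'cy': 190.29009653481026, 'dist': array([0.01928075, 0.        , 0.        , 0.        , 0.        ]), 'pose': array([[ 3.96627943e-01,  8.73159592e-01,  2.83334787e-01,
         1.76597420e-01],
       [ 9.17979410e-01, -3.77168978e-01, -1.22708455e-01,
         6.05360391e-01],
       [-2.78972318e-04,  3.08765103e-01, -9.51138283e-01,
         3.74042001e-01],
       [ 0.00000000e+00,  0.00000000e+00,  0.00000000e+00,
         1.00000000e+00]])}
[[-0.918  0.397 -0.   ]
 [ 0.397  0.918 -0.001]
 [-0.    -0.001 -1.   ]]
[[-0.000e+00 -9.512e-01 -3.087e-01  7.800e-02]
 [ 1.000e+00 -4.000e-04  9.000e-04  9.000e-04]
 [-1.000e-03 -3.087e-01  9.512e-01 -1.324e-01]
 [ 0.000e+00  0.000e+00  0.000e+00  1.000e+00]]
```

```bash
cat >> h.py <<'E'
def need(p,yaw):
    "cm shift and rad turn (tool axes) to TCP p, pointing down, tool y at yaw deg in world"
    s=readout.read_state(); A=R.from_quat(s['tcp_rot']); y=np.deg2rad(yaw); Y=np.array([np.cos(y),np.sin(y),0]); Z=np.array([0,0,-1.])
    B=R.from_matrix(np.c_[np.cross(Y,Z),Y,Z])
    print('t',round(s['clock'],2),'pos',s['position'].round(4),'slide',(A.inv().apply(np.array(p)-s['position'])*100).round(2),'turn',(A.inv()*B).as_rotvec().round(3),'F',s['contact_force'].round(1),'w',round(s['gripper_width'],3))
E
python3 -m creep '{"jaw":[-1,-1,-1,-1,-1,-1,-1,-1],"slide":[[-45,-41,0],[-45,-41,0],[-45,-41,0],[-45,-41,0],[-45,-41,0],[-45,-41,0],[-45,-41,0],[-45,-41,0]],"turn":[[0,0,-0.48],[0,0,-0.48],[0,0,-0.48],[0,0,-0.48],[0,0,-0.48],[0,0,-0.48],[0,0,-0.48],[0,0,-0.48]]}'
python3 -c "
from h import *
need([.5,.02,.26],94)"
```

```text
clock: 0.77
position: [0.385, 0.2685, 0.2422]
tcp_rot: [-0.036, 0.999, 0.0, -0.0]
contact_force: [1.0, 0.3, -0.7]
gripper_width: 0.998
grasp_force: 0.0
t 0.77 pos [0.385  0.2685 0.2422] slide [ -9.67 -25.61  -1.79] turn [ 0.    -0.     0.002] F [ 1.   0.3 -0.7] w 0.998
```

```bash

python3 -m creep '{"jaw":[-1,-1,-1,-1,-1,-1,-1,-1],"slide":[[-9.5,-25.5,-2],[-9.5,-25.5,-2],[-9.5,-25.5,-2],[-9.5,-25.5,-2],[-9.5,-25.5,-2],[-9.5,-25.5,-2],[-9.5,-25.5,-2],[-9.5,-25.5,-2]],"turn":[[0,0,0],[0,0,0],[0,0,0],[0,0,0],[0,0,0],[0,0,0],[0,0,0],[0,0,0]]}' 
python3 -c "
from h import *
need([.5165,-.23,.2],92)
m=optics.camera_model('wrist'); a=optics.capture('wrist'); cv2.imwrite('pics/w1.png',a[:,:,::-1]); np.save('w1.npy',m['pose'])
b=cv2.resize(a[:,:,::-1],None,fx=1.5625,fy=1.5625,interpolation=cv2.INTER_CUBIC); cv2.imwrite('pics/w1b.png',b)"
```

```text
clock: 1.43
position: [0.4992, 0.0172, 0.2626]
tcp_rot: [-0.032, 0.999, -0.001, 0.0]
contact_force: [-0.0, 0.2, 0.3]
gripper_width: 1.002
grasp_force: 0.0
t 1.43 pos [0.4992 0.0172 0.2626] slide [ -0.13 -24.77   6.29] turn [-0.002  0.001  0.029] F [-0.   0.2  0.3] w 1.002
```

View pics/w1b.png

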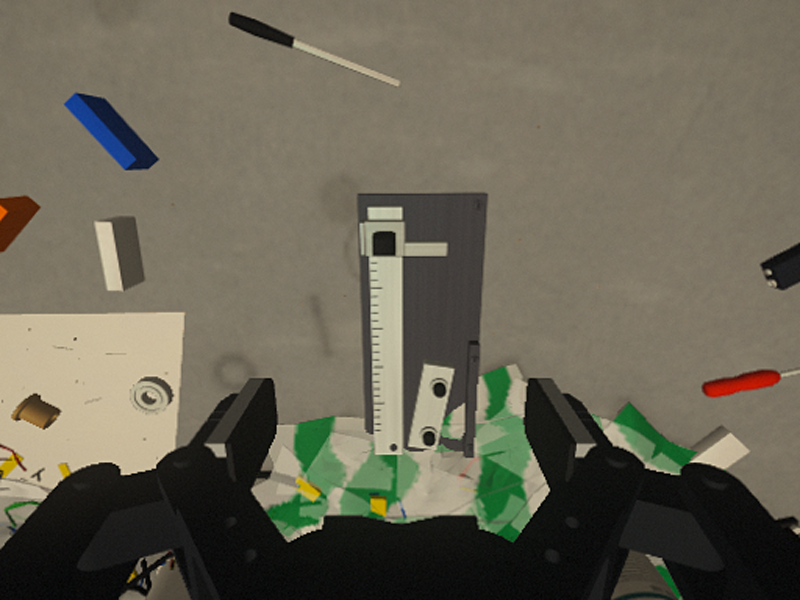

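The wrist view shows the fence's slot edge from (404,258) to (402,453) and the plate's near corners at (358,194) and (487,193). The bar's front edge is at y=256 and the post at (384,242). The taper bar's face runs from (422,364) to (408,447), with knobs at (439,388) and (429,436), and the strip's bright top runs from (104,220) to (115,291).

```bash
python3 - <<'E'
from h import *
m=optics.camera_model('wrist'); m['pose']=np.load('w1.npy')
f=lambda p,z:ray(m,(np.array(p)+.5)/1.5625-.5,z).round(4)
def pr(n,p,z): print(n,f(p,z)[:,:2].tolist())
pr('plate',[[358,194],[487,193]],.006)
e=f([[404,258],[402,453]],.018); pr('fence',[[404,258],[402,453],[376,453]],.018)
d=(e[1]-e[0])[:2]; d/=np.linalg.norm(d); print('yaw',np.rad2deg(np.arctan2(d[1],d[0])), 'len',np.linalg.norm(e[1]-e[0]))
pr('bar front',[[408,256],[447,256]],.0325)
pr('post',[[384,242]],.062)
pr('taper',[[422,364],[408,447],[453,369],[432,451]],.018); pr('knobs',[[439,387],[429,436]],.031)
pr('strip',[[95,222],[113,219],[123,290],[108,292]],.034)
im=cv2.imread('pics/w1.png'); g=im.astype(int).min(2); k=(g>135).astype(np.uint8); k[:,:58]=0;k[:,95:]=0;k[:135]=0;k[192:]=0
n,l,s,c=cv2.connectedComponentsWithStats(k); i=1+s[1:,4].argmax(); print(s[i]); w=ray(m,np.argwhere(l==i)[:,::-1],.034)[:,:2]; print(cv2.minAreaRect((w*1000).astype(np.float32)))
E
```

```text
plate [[0.4546, -0.0225], [0.4464, 0.0908]]
fence [[0.5067, 0.0215], [0.7142, 0.0334], [0.716, 0.0063]]
yaw 3.2822831646717714 len 0.20784094880460868
bar front [[0.5014, 0.0245], [0.4993, 0.058]]
post [[0.485, 0.004]]
taper [[0.6105, 0.046], [0.7064, 0.0391], [0.6139, 0.0766], [0.7097, 0.0644]]
knobs [[0.6271, 0.063], [0.6824, 0.0581]]
strip [[0.4895, -0.2362], [0.486, -0.2212], [0.5475, -0.2215], [0.5502, -0.2346]]
[ 61 142  17  44 450]
((518.2947998046875, -229.48028564453125), (58.663612365722656, 13.398056983947754), 1.5820244550704956)
```

```bash

python3 -m creep '{"jaw":[-1,-1,-1,-1,-1,-1,-1,-1],"slide":[[-0.4,-8,2],[-0.4,-16,7],[-0.4,-24.7,12],[-0.4,-24.7,14],[-0.4,-24.7,14],[-0.4,-24.7,14],[-0.4,-24.7,14],[-0.4,-24.7,14]],"turn":[[0,0,0.03],[0,0,0.03],[0,0,0.03],[0,0,0.03],[0,0,0.03],[0,0,0.03],[0,0,0.03],[0,0,0.03]]}' 
python3 -c "
from h import *
need([.518,-.2295,.027],91.6)
m=optics.camera_model('wrist'); a=optics.capture('wrist')[:,:,::-1]
cv2.imwrite('pics/w2.png',a);np.save('w2.npy',m['pose'])
print(proj(m,[[.518,-.2295,.034],[.548,-.2295,.034],[.488,-.2295,.034],[.518,-.2365,.034],[.518,-.2225,.034]]).round(0).tolist())
"
```

```text
clock: 2.15
position: [0.5165, -0.2274, 0.1179]
tcp_rot: [-0.018, 1.0, -0.001, -0.003]
contact_force: [-1.0, 0.4, -0.1]
gripper_width: 0.997
grasp_force: 0.0
t 2.15 pos [ 0.5165 -0.2274  0.1179] slide [-0.2  -0.21  9.09] turn [-0.001 -0.007  0.009] F [-1.   0.4 -0.1] w 0.997
[[253.0, 201.0], [252.0, 233.0], [254.0, 166.0], [245.0, 201.0], [261.0, 201.0]]
```

View pics/w2.png

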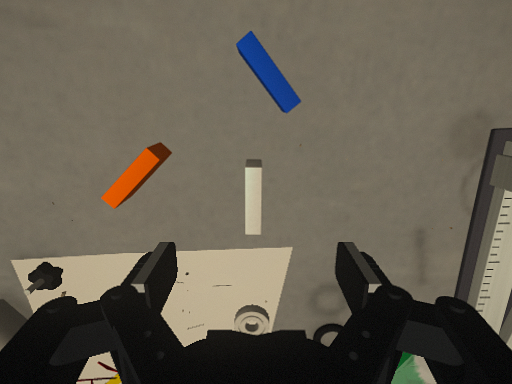

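The strip's top spans x 245–261 and y 166–235 px, which matches the projected measurement. I'll descend and grip.

```bash

python3 -m creep '{"jaw":[-0.3,-0.3,-0.3,-0.3,-0.3,-0.3],"slide":[[-0.1,-0.2,2],[-0.2,-0.2,5],[-0.2,-0.2,8],[-0.2,-0.2,9],[-0.2,-0.2,9],[-0.2,-0.2,9]],"turn":[[0,0,0],[0,-0.007,0.009],[0,-0.007,0.009],[0,-0.007,0.009],[0,-0.007,0.009],[0,-0.007,0.009]]}' 30
python3 -c "
from h import *
need([.518,-.2295,.027],91.6)"
python3 -m creep '{"jaw":[0.4,0.7,1,1,1,1,1,1],"slide":[[0,0,0],[0,0,0],[0,0,0],[0,0,0],[0,0,0],[0,0,0],[0,0,0],[0,0,0]],"turn":[[0,0,0],[0,0,0],[0,0,0],[0,0,0],[0,0,0],[0,0,0],[0,0,0],[0,0,0]]}' 30
python3 -c "
from h import *
need([.518,-.2295,.027],91.6)"
```

```text
clock: 2.7
position: [0.5224, -0.224, 0.0332]
tcp_rot: [-0.017, 1.0, 0.0, 0.004]
contact_force: [0.7, -0.0, 0.5]
gripper_width: 0.65
grasp_force: 0.0
t 2.7 pos [ 0.5224 -0.224   0.0332] slide [ 0.46 -0.54  0.61] turn [0.    0.007 0.007] F [ 0.7 -0.   0.5] w 0.65
clock: 3.37
position: [0.5227, -0.2252, 0.0335]
tcp_rot: [-0.017, 1.0, -0.0, 0.005]
contact_force: [-0.8, 1.3, 7.4]
gripper_width: 0.164
grasp_force: 28.1
t 3.37 pos [ 0.5227 -0.2252  0.0335] slide [ 0.49 -0.41  0.65] turn [-0.     0.009  0.005] F [-0.8  1.3  7.4] w 0.164
```

```bash

python3 -m creep '{"jaw":[1,1],"slide":[[0,0,-0.3],[0,0,-0.3]],"turn":[[0,0,0],[0,0,0]]}' 
python3 -m creep '{"jaw":[1,1],"slide":[[0,0,-0.3],[0,0,-0.3]],"turn":[[0,0,0],[0,0,0]]}' 
python3 -c "
from h import *
need([.518,-.2295,.027],91.6)
m=optics.camera_model('wrist'); a=optics.capture('wrist')[:,:,::-1]
cv2.imwrite('pics/w3.png',cv2.resize(a[100:300,130:380],None,fx=3,fy=3));np.save('w3.npy',m['pose'])
"
```

```text
clock: 3.53
position: [0.5219, -0.2249, 0.0358]
tcp_rot: [-0.017, 1.0, 0.0, 0.004]
contact_force: [0.2, 0.4, -1.6]
gripper_width: 0.157
grasp_force: 28.9
clock: 3.7
position: [0.5218, -0.2248, 0.0386]
tcp_rot: [-0.017, 1.0, 0.0, 0.004]
contact_force: [0.2, -0.6, 0.5]
gripper_width: 0.156
grasp_force: 28.9
t 3.7 pos [ 0.5218 -0.2248  0.0386] slide [ 0.4  -0.45  1.16] turn [0.    0.007 0.005] F [ 0.2 -0.6  0.5] w 0.156
```

View pics/w3.png

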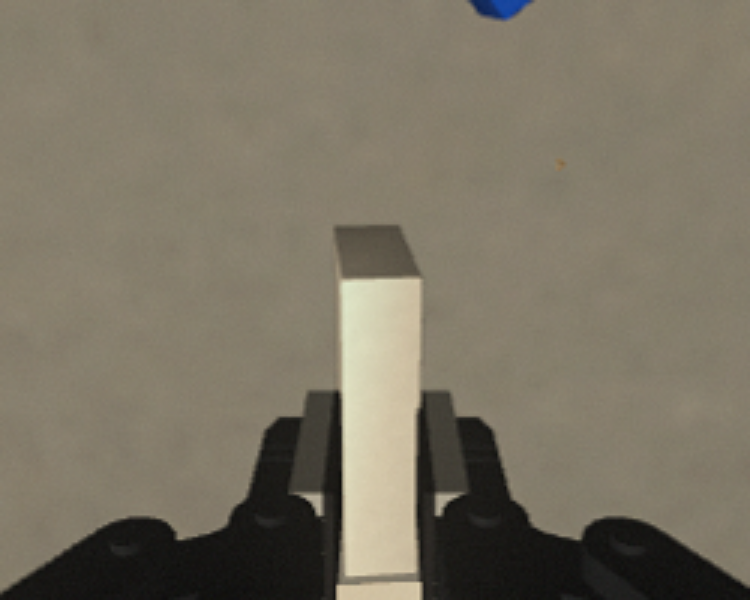

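The strip is gripped between the pads and lifted 5 mm. Its top runs from crop y 278 (tail) to 575 (lead) at x 340–420.

```bash
python3 - <<'E'
from h import *
m=optics.camera_model('wrist'); s=readout.read_state()
f=lambda p,z:ray(m,(np.array(p)+.5)/3-.5+[130,100],z)
P=f([[340,278],[420,278],[344,575],[417,575]],.039); print(P.round(4).tolist())
Rt=R.from_quat(s['tcp_rot']); print('tool frame',(Rt.inv().apply(P-s['position'])*1000).round(1).tolist())
g=np.deg2rad(3.7); G=np.array([.6055,.0268]); ex=np.array([np.cos(g),np.sin(g)]); ey=np.array([-ex[1],ex[0]])
c=Rt.inv().apply(P.mean(0)-s['position'])[0]; print('strip centre ahead of tcp mm',-c*1000)
t=G+ex*(-.027+c)+ey*(.007+.004); print(t); need([*t,.065],93.7)
E
```

```text
[[0.4882, -0.2321, 0.039], [0.4877, -0.2186, 0.039], [0.548, -0.2302, 0.039], [0.5475, -0.2163, 0.039]]
tool frame [[33.8, -6.1, -0.8], [33.8, 7.3, -0.8], [-26.0, -6.2, -0.4], [-26.0, 7.7, -0.3]]
strip centre ahead of tcp mm -3.908353761946954
[0.58174663 0.03628691]
t 3.75 pos [ 0.5218 -0.2248  0.0385] slide [-6.88 25.9  -2.6 ] turn [-0.     0.007 -0.031] F [ 0.1  0.5 -0.8] w 0.159
```

```bash

python3 -m creep '{"jaw":[1,1,1,1,1,1,1,1],"slide":[[0,0,-3],[0,0,-6.5],[-1,4,-6.5],[-2,8,-6.5],[-3,12,-6.5],[-5,16,-6.5],[-6,20,-6.5],[-6.9,23,-6.5]],"turn":[[0,0,0],[0,0,0],[0,0.007,-0.03],[0,0.007,-0.03],[0,0.007,-0.03],[0,0.007,-0.03],[0,0.007,-0.03],[0,0.007,-0.03]]}' 
python3 -m creep '{"jaw":[1,1,1,1],"slide":[[0,1.5,0],[0,2.8,0],[0,2.8,0],[0,2.8,0]],"turn":[[0,0,0],[0,0,0],[0,0,0],[0,0,0]]}' 
python3 -c "
from h import *
need([.5817,.0363,.065],93.7)
m=optics.camera_model('wrist'); a=optics.capture('wrist')[:,:,::-1]
cv2.imwrite('pics/w4.png',cv2.resize(a,None,fx=1.5625,fy=1.5625,interpolation=cv2.INTER_CUBIC));np.save('w4.npy',m['pose'])
"
```

```text
clock: 4.42
position: [0.583, 0.011, 0.1037]
tcp_rot: [-0.033, 0.999, 0.0, 0.0]
contact_force: [1.1, -0.3, -0.4]
gripper_width: 0.163
grasp_force: 28.9
clock: 4.75
position: [0.5806, 0.0345, 0.1037]
tcp_rot: [-0.032, 1.0, -0.0, -0.0]
contact_force: [0.7, -0.4, -0.5]
gripper_width: 0.156
grasp_force: 28.9
t 4.75 pos [0.5806 0.0345 0.1037] slide [-0.13  0.18  3.87] turn [-0.    -0.    -0.001] F [ 0.7 -0.4 -0.5] w 0.156
```

View pics/w4.png

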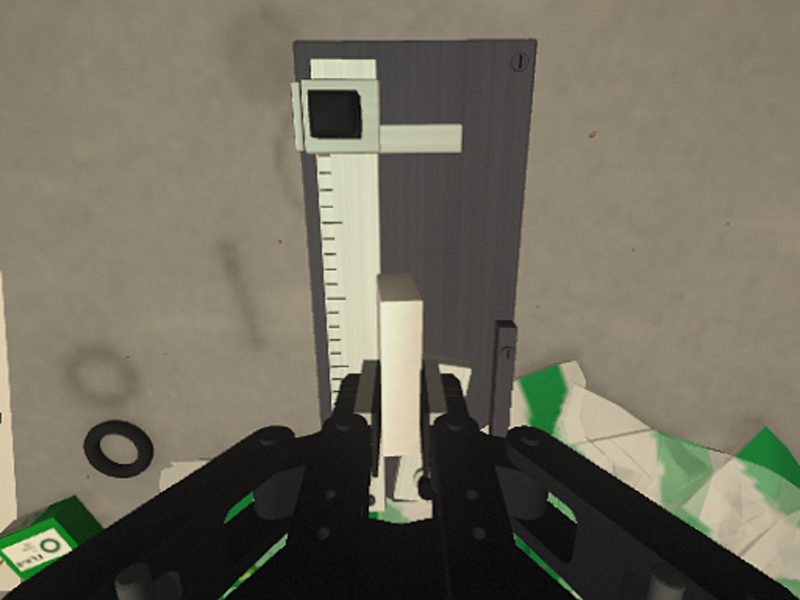

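The view shows the plate's near corners at (294,40) and (537,39), and the fence slot edge from (379,160) to (381,290). The bar front is at y=152, and the strip's rear top edge is at (380–422, 299). The strip is over the slot.

```bash
python3 - <<'E'
from h import *
m=optics.camera_model('wrist'); m['pose']=np.load('w4.npy'); s=readout.read_state()
f=lambda p,z:ray(m,(np.array(p)+.5)/1.5625-.5,z)
for n,p,z in(('plate',[[294,40],[537,39]],.006),('fence',[[379,160],[381,288]],.018),('bar',[[385,152],[462,152]],.0325),('stripbot',[[378,280],[414,275]],s['position'][2]-.0335),('striptop',[[380,300],[422,299],[384,456],[417,456]],s['position'][2]+.0005),('plateedges',[[323,420],[511,430]],.006)): print(n,f(p,z).round(4).tolist())
E
```

```text
plate [[0.4542, -0.0229, 0.006], [0.4467, 0.0906, 0.006]]
fence [[0.5047, 0.0199, 0.018], [0.569, 0.024, 0.018]]
bar [[0.501, 0.023, 0.0325], [0.4988, 0.0575, 0.0325]]
stripbot [[0.5499, 0.024, 0.0703], [0.547, 0.0382, 0.0703]]
striptop [[0.547, 0.0261, 0.1043], [0.5458, 0.0397, 0.1043], [0.6069, 0.0305, 0.1043], [0.6061, 0.0426, 0.1043]]
plateedges [[0.6601, -0.0079, 0.006], [0.66, 0.1092, 0.006]]
```

```bash

python3 -m creep '{"jaw":[1,1,1,1,1,1],"slide":[[0,0.1,1],[0,0.1,2.5],[0,0.1,4],[0,0.1,5.2],[0,0.1,6],[0,0.1,6]],"turn":[[0,0,0],[0,0,0],[0,0,0],[0,0,0],[0,0,0],[0,0,0]]}' 
python3 -m creep '{"jaw":[1,1,1,1,1],"slide":[[0,0,0.1],[0,0,0.2],[0,0,0.3],[0,0,0.3],[0,0,0.3]],"turn":[[0,0,0],[0,0,0],[0,0,0],[0,0,0],[0,0,0]]}' 

```

```text
clock: 5.3
position: [0.5796, 0.0353, 0.0417]
tcp_rot: [-0.031, 1.0, -0.0, -0.001]
contact_force: [0.3, -0.1, -0.0]
gripper_width: 0.16
grasp_force: 28.8
clock: 5.72
position: [0.581, 0.0363, 0.0412]
tcp_rot: [-0.032, 0.999, 0.0, 0.0]
contact_force: [-0.5, -0.3, -1.0]
gripper_width: 0.155
grasp_force: 28.9
```

```bash

python3 -m creep '{"jaw":[1,1,1],"slide":[[0,0,0.1],[0,0,0.1],[0,0,0.1]],"turn":[[0,0,0],[0,0,0],[0,0,0]]}' 
python3 -m creep '{"jaw":[1,1,1],"slide":[[0,0,0.1],[0,0,0.1],[0,0,0.1]],"turn":[[0,0,0],[0,0,0],[0,0,0]]}' 

```

```text
clock: 5.97
position: [0.581, 0.0363, 0.04]
tcp_rot: [-0.032, 0.999, 0.0, 0.0]
contact_force: [0.2, -0.1, 0.3]
gripper_width: 0.155
grasp_force: 28.9
clock: 6.22
position: [0.5813, 0.0362, 0.0394]
tcp_rot: [-0.032, 1.0, 0.0, 0.001]
contact_force: [-1.5, 0.6, 5.1]
gripper_width: 0.158
grasp_force: 28.9
```

```bash

python3 -m creep '{"jaw":[1,1,1,1],"slide":[[0,0,-0.05],[0,-0.1,-0.05],[0,-0.2,-0.05],[0,-0.2,-0.05]],"turn":[[0,0,0],[0,0,0],[0,0,0],[0,0,0]]}' 
python3 -m creep '{"jaw":[1,1,1],"slide":[[0,-0.1,0],[0,-0.1,0],[0,-0.1,0]],"turn":[[0,0,0],[0,0,0],[0,0,0]]}' 

```

```text
clock: 6.55
position: [0.5811, 0.0342, 0.0395]
tcp_rot: [-0.032, 1.0, 0.0, 0.0]
contact_force: [0.1, 0.7, 3.3]
gripper_width: 0.154
grasp_force: 28.8
clock: 6.8
position: [0.5811, 0.0332, 0.0394]
tcp_rot: [-0.032, 1.0, 0.0, 0.0]
contact_force: [0.2, 1.1, 3.5]
gripper_width: 0.153
grasp_force: 28.9
```

```bash

python3 -m creep '{"jaw":[1,1,1],"slide":[[0,-0.1,0],[0,-0.1,0],[0,-0.1,0]],"turn":[[0,0,0],[0,0,0],[0,0,0]]}' 
python3 -m creep '{"jaw":[1,1,1],"slide":[[0,-0.05,0],[0,-0.05,0],[0,-0.05,0]],"turn":[[0,0,0],[0,0,0],[0,0,0]]}' 

```

```text
clock: 7.05
position: [0.5812, 0.0324, 0.0394]
tcp_rot: [-0.032, 0.999, 0.0, 0.0]
contact_force: [-0.1, 2.0, 4.2]
gripper_width: 0.153
grasp_force: 29.1
clock: 7.3
position: [0.5812, 0.0323, 0.0394]
tcp_rot: [-0.032, 0.999, 0.0, 0.0]
contact_force: [-0.5, 4.2, 5.5]
gripper_width: 0.155
grasp_force: 29.0
```

```bash

python3 -m creep '{"jaw":[0.65,0.5,0.3,0.3,0.3,0.3],"slide":[[0,0,0],[0,0,0],[0,0,0],[0,0,0],[0,0,-0.5],[0,0,-1.5]],"turn":[[0,0,0],[0,0,0],[0,0,0],[0,0,0],[0,0,0],[0,0,0]]}' 
python3 -m creep '{"jaw":[0.3,0.3,0.3,0.3],"slide":[[0,0,-3],[0,0,-5],[3,0,-5.5],[6,0,-5.5]],"turn":[[0,0,0],[0,0,0],[0,0,0],[0,0,0]]}' 
python3 -c "
from h import *
need([.5,.0363,.1],93.8)
m=optics.camera_model('wrist'); a=optics.capture('wrist')[:,:,::-1]
cv2.imwrite('pics/w5.png',cv2.resize(a,None,fx=1.5625,fy=1.5625,interpolation=cv2.INTER_CUBIC));np.save('w5.npy',m['pose'])
"
```

```text
clock: 7.8
position: [0.5802, 0.0315, 0.0537]
tcp_rot: [-0.032, 1.0, -0.0, -0.001]
contact_force: [0.1, 0.8, 0.3]
gripper_width: 0.346
grasp_force: 0.0
clock: 8.13
position: [0.5226, 0.0278, 0.1119]
tcp_rot: [-0.031, 1.0, 0.0, 0.002]
contact_force: [-0.0, 0.3, 0.3]
gripper_width: 0.352
grasp_force: 0.0
t 8.13 pos [0.5226 0.0278 0.1119] slide [2.21 0.99 1.18] turn [ 0.     0.005 -0.003] F [-0.   0.3  0.3] w 0.352
```

View pics/w5.png

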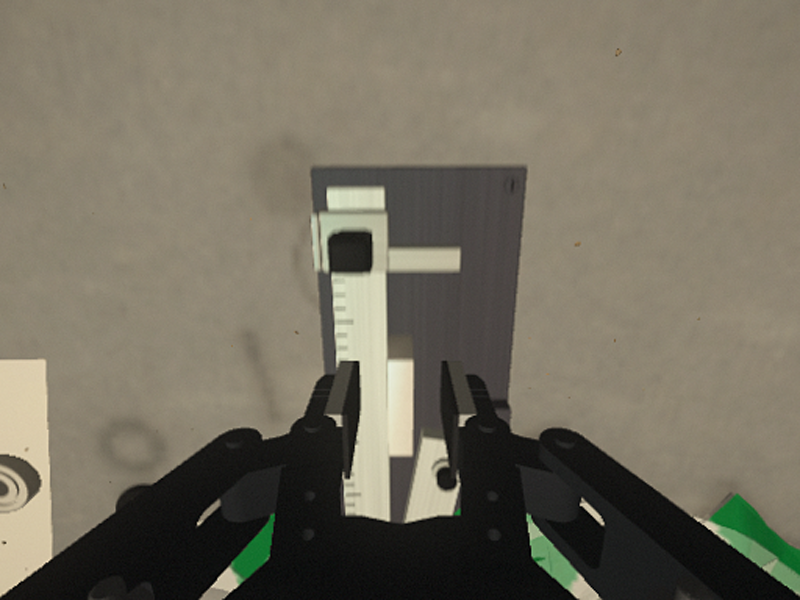

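The strip stands upright and flush on the fence, with its tail top edge at (388–413, 360) and about 47 mm clear of the bar (front at y=272). Next I'll shut the fingers and push from the tail.

```bash

python3 -m creep '{"jaw":[1,1,1,1,1,1],"slide":[[0,0,1],[0,0,1],[0,0,1],[0,0,1],[0,0,1],[0,0,1]],"turn":[[0,0,0],[0,0,0],[0,0,0],[0,0,0],[0,0,0],[0,0,0]]}' 
python3 -c "
from h import *
need([.525,.0287,.034],93.8)"
```

```text
clock: 8.68
position: [0.5217, 0.0279, 0.0994]
tcp_rot: [-0.032, 1.0, -0.0, 0.0]
contact_force: [-0.0, 0.2, -0.5]
gripper_width: -0.002
grasp_force: 0.0
t 8.68 pos [0.5217 0.0279 0.0994] slide [-0.34  0.06  6.54] turn [-0.     0.    -0.003] F [-0.   0.2 -0.5] w -0.002
```

```bash

python3 -m creep '{"jaw":[1,1,1,1,1,1],"slide":[[-0.3,0.1,2],[-0.3,0.1,4],[-0.3,0.1,5.5],[-0.3,0.1,6.3],[-0.3,0.1,6.5],[-0.3,0.1,6.5]],"turn":[[0,0,0],[0,0,0],[0,0,0],[0,0,0],[0,0,0],[0,0,0]]}' 
python3 -c "
from h import *
need([.535,.0294,.034],93.8)"
```

```text
clock: 9.18
position: [0.5242, 0.029, 0.0342]
tcp_rot: [-0.032, 1.0, -0.0, -0.0]
contact_force: [-0.1, -0.2, 0.6]
gripper_width: -0.001
grasp_force: 0.0
t 9.18 pos [0.5242 0.029  0.0342] slide [-1.09 -0.03  0.02] turn [-0.    -0.001 -0.003] F [-0.1 -0.2  0.6] w -0.001
```

```bash

python3 -m creep '{"jaw":[1,1,1,1,1,1,1,1],"slide":[[-0.4,0,0],[-0.8,0,0],[-1.0,0,0],[-1.2,0,0],[-1.4,0,0],[-1.6,0,0],[-1.7,0,0],[-1.7,0,0]],"turn":[[0,0,0],[0,0,0],[0,0,0],[0,0,0],[0,0,0],[0,0,0],[0,0,0],[0,0,0]]}' 
python3 -m creep '{"jaw":[1,1,1,1,1,1,1,1],"slide":[[-0.1,0,0],[-0.2,0,0],[-0.3,0,0],[-0.4,0,0],[-0.5,0,0],[-0.6,0,0],[-0.7,0,0],[-0.8,0,0]],"turn":[[0,0,0],[0,0,0],[0,0,0],[0,0,0],[0,0,0],[0,0,0],[0,0,0],[0,0,0]]}' 
python3 -c "
from h import *
need([.535,.0294,.034],93.8)
m=optics.camera_model('wrist'); a=optics.capture('wrist')[:,:,::-1]
cv2.imwrite('pics/w6.png',cv2.resize(a,None,fx=1.5625,fy=1.5625,interpolation=cv2.INTER_CUBIC));np.save('w6.npy',m['pose'])
"
```

```text
clock: 9.85
position: [0.5414, 0.0302, 0.0343]
tcp_rot: [-0.032, 1.0, -0.0, 0.0]
contact_force: [0.5, -0.0, 0.2]
gripper_width: 0.001
grasp_force: 0.0
clock: 10.52
position: [0.5492, 0.0307, 0.0343]
tcp_rot: [-0.032, 1.0, 0.0, 0.0]
contact_force: [-0.4, -0.8, -0.2]
gripper_width: 0.006
grasp_force: 0.1
t 10.52 pos [0.5492 0.0307 0.0343] slide [ 1.42 -0.04  0.03] turn [-0.     0.    -0.003] F [-0.4 -0.8 -0.2] w 0.006
```

View pics/w6.png

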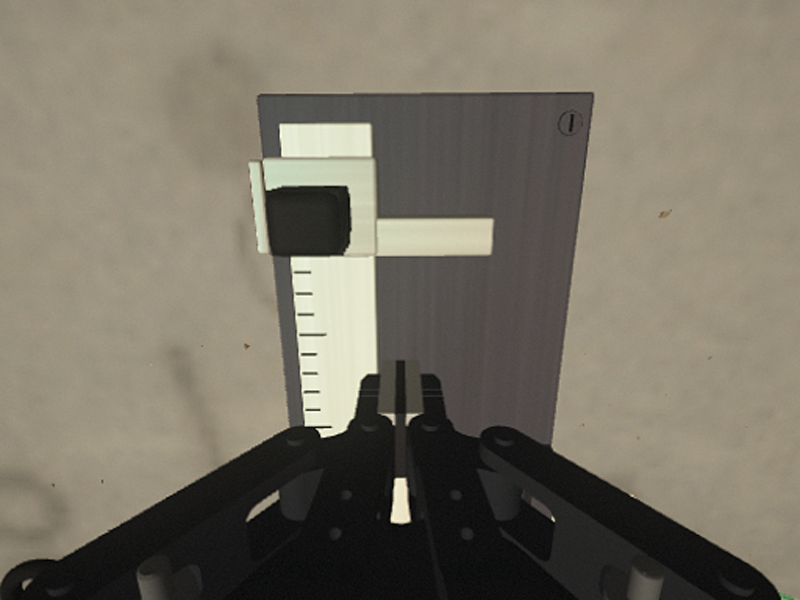

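The view shows the shut fingers at (400,385) behind the strip, which is visible at (400,500), with the bar well back at y=255. The push force is near zero.

```bash

python3 -m creep '{"jaw":[1,1,1,1,1,1,1,1],"slide":[[-0.15,0,0],[-0.3,0,0],[-0.45,0,0],[-0.6,0,0],[-0.75,0,0],[-0.9,0,0],[-1.0,0,0],[-1.1,0,0]],"turn":[[0,0,0],[0,0,0],[0,0,0],[0,0,0],[0,0,0],[0,0,0],[0,0,0],[0,0,0]]}' 
python3 -m creep '{"jaw":[1,1,1,1],"slide":[[-0.1,0,0],[-0.2,0,0],[-0.3,0,0],[-0.3,0,0]],"turn":[[0,0,0],[0,0,0],[0,0,0],[0,0,0]]}' 
```

```text
clock: 11.23
position: [0.5602, 0.0314, 0.0343]
tcp_rot: [-0.032, 1.0, 0.0, -0.0]
contact_force: [-0.9, -0.6, -0.3]
gripper_width: -0.001
grasp_force: 0.2
clock: 11.57
position: [0.5633, 0.0316, 0.0343]
tcp_rot: [-0.032, 0.999, -0.0, 0.0]
contact_force: [-0.0, -0.2, 1.1]
gripper_width: -0.001
grasp_force: 0.0
```

```bash

python3 -m creep '{"jaw":[1,1,1,1],"slide":[[-0.1,0,0],[-0.2,0,0],[-0.25,0,0],[-0.25,0,0]],"turn":[[0,0,0],[0,0,0],[0,0,0],[0,0,0]]}' 
```

```text
clock: 11.9
position: [0.5657, 0.0318, 0.0343]
tcp_rot: [-0.032, 1.0, -0.0, 0.0]
contact_force: [-0.1, 0.9, -0.3]
gripper_width: -0.001
grasp_force: 0.0
```

```bash

python3 -m creep '{"jaw":[1,1,1],"slide":[[-0.1,0,0],[-0.2,0,0],[-0.2,0,0]],"turn":[[0,0,0],[0,0,0],[0,0,0]]}' | grep -E "pos|contact"
```

```text
position: [0.5677, 0.0319, 0.0343]
contact_force: [-0.9, -0.1, -0.2]
```

```bash

python3 -m creep '{"jaw":[1,1,1],"slide":[[-0.1,0,0],[-0.2,0,0],[-0.2,0,0]],"turn":[[0,0,0],[0,0,0],[0,0,0]]}' | grep -E "pos|contact"
```

```text
position: [0.5697, 0.032, 0.0343]
contact_force: [-0.5, 0.5, -0.2]
```

```bash

python3 -m creep '{"jaw":[1,1,1],"slide":[[-0.1,0,0],[-0.2,0,0],[-0.2,0,0]],"turn":[[0,0,0],[0,0,0],[0,0,0]]}' | grep -E "pos|contact"
```

```text
position: [0.5717, 0.0322, 0.0343]
contact_force: [0.1, -0.6, -0.3]
```

```bash

python3 -m creep '{"jaw":[1,1,1],"slide":[[-0.1,0,0],[-0.2,0,0],[-0.2,0,0]],"turn":[[0,0,0],[0,0,0],[0,0,0]]}' | grep -E "pos|contact"
```

```text
position: [0.5737, 0.0323, 0.0343]
contact_force: [-0.8, 0.2, 0.4]
```

```bash

python3 -m creep '{"jaw":[1,1,1],"slide":[[-0.1,0,0],[-0.15,0,0],[-0.15,0,0]],"turn":[[0,0,0],[0,0,0],[0,0,0]]}' | grep -E "pos|contact"
```

```text
position: [0.5751, 0.0324, 0.0343]
contact_force: [-0.2, 0.4, 1.3]
```

```bash

python3 -m creep '{"jaw":[1,1,1],"slide":[[-0.1,0,0],[-0.15,0,0],[-0.15,0,0]],"turn":[[0,0,0],[0,0,0],[0,0,0]]}' | grep -E "pos|contact"
python3 -c "
from h import *
m=optics.camera_model('wrist'); a=optics.capture('wrist')[:,:,::-1]
cv2.imwrite('pics/w7.png',a)
t=optics.capture('top')[:,:,::-1]; cv2.imwrite('pics/t7.png',t)"
```

```text
position: [0.5767, 0.0325, 0.0343]
contact_force: [0.2, 0.3, -0.6]
```

```bash

python3 -m creep '{"jaw":[1,1,1],"slide":[[-0.1,0,0],[-0.2,0,0],[-0.2,0,0]],"turn":[[0,0,0],[0,0,0],[0,0,0]]}' | grep -E "pos|contact"
```

```text
position: [0.5787, 0.0326, 0.0343]
contact_force: [-0.3, -0.4, 0.8]
```

```bash

python3 -m creep '{"jaw":[1,1,1],"slide":[[-0.1,0,0],[-0.2,0,0],[-0.2,0,0]],"turn":[[0,0,0],[0,0,0],[0,0,0]]}' | grep -E "pos|contact"
```

```text
position: [0.5805, 0.0327, 0.0343]
contact_force: [-1.3, -0.2, 1.4]
```

```bash

python3 -m creep '{"jaw":[1,1,1],"slide":[[-0.1,0,0],[-0.15,0,0],[-0.15,0,0]],"turn":[[0,0,0],[0,0,0],[0,0,0]]}' | grep -E "pos|contact"
```

```text
position: [0.5813, 0.0327, 0.0342]
contact_force: [-5.5, 0.1, 3.3]
```

```bash

python3 -m creep '{"jaw":[1,1,1],"slide":[[-0.05,0,0],[-0.05,0,0],[-0.05,0,0]],"turn":[[0,0,0],[0,0,0],[0,0,0]]}' | grep -E "pos|contact"
```

```text
position: [0.5815, 0.0328, 0.0341]
contact_force: [-6.5, -1.1, 4.7]
```

Strip wedged: the push force rose to about 6 N and the motion stopped. I'll back off and look.

```bash

python3 -m creep '{"jaw":[1,1,1,1,1,1,1],"slide":[[0.5,0,0],[1.5,0,0],[2,0,-2],[3,0,-5],[5,0,-7],[8,0,-7],[8,0,-7]],"turn":[[0,0,0],[0,0,0],[0,0,0],[0,0,0],[0,0,0],[0,0,0],[0,0,0]]}' 
python3 -c "
from h import *
need([.452,.003,.1],93.8)
m=optics.camera_model('wrist'); a=optics.capture('wrist')[:,:,::-1]
cv2.imwrite('pics/w8.png',cv2.resize(a,None,fx=1.5625,fy=1.5625,interpolation=cv2.INTER_CUBIC));np.save('w8.npy',m['pose'])
"
```

```text
clock: 15.08
position: [0.4991, 0.0272, 0.1046]
tcp_rot: [-0.031, 1.0, 0.001, -0.0]
contact_force: [-0.2, 0.5, -0.7]
gripper_width: -0.001
grasp_force: 0.0
t 15.08 pos [0.4991 0.0272 0.1046] slide [ 4.85 -2.12  0.46] turn [ 0.001 -0.001 -0.004] F [-0.2  0.5 -0.7] w -0.001
```

View pics/w8.png

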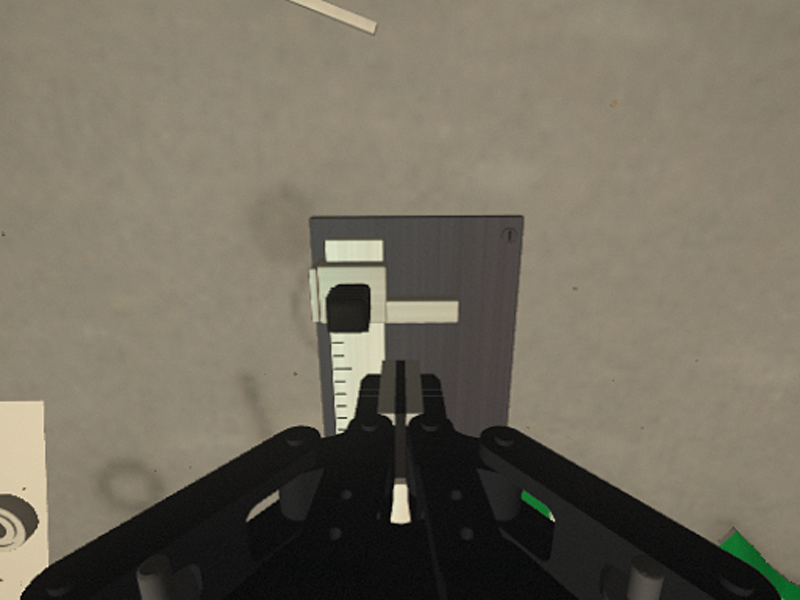

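The view shows the slide still parked (post at (349,307), bar front at y=322), but the fingers hide the strip. That was my last view, so from here I measure numerically from higher up with the fingers open.

```bash

python3 -m creep '{"jaw":[-1,-1,-1,-1,-1,-1,-1],"slide":[[0,0,-4],[0,0,-8],[0,0,-12],[0,0,-15],[0,0,-15],[0,0,-15],[0,0,-15]],"turn":[[0,0,0],[0,0,0],[0,0,0],[0,0,0],[0,0,0],[0,0,0],[0,0,0]]}' 
cat > meas.py <<'E'
from h import *
import sys
m=optics.camera_model('wrist'); a=optics.capture('wrist'); cv2.imwrite(f'pics/{sys.argv[1]}.png',a[:,:,::-1])
g0=np.deg2rad(3.8); ex=np.array([np.cos(g0),np.sin(g0)]); ey=np.array([-ex[1],ex[0]]); O=np.array([.6055,.0272])
# rectified map of the z=0.040 plane in gauge axes, 0.5 mm/px: rows x -130..80, cols y -35..45
X,Y=np.meshgrid(np.arange(-130,80,.5),np.arange(-35,45,.5),indexing='ij')
W=O+X[...,None]/1000*ex+Y[...,None]/1000*ey; P=np.concatenate([W,np.full(X.shape+(1,),.040)],-1)
uv=proj(m,P).reshape(X.shape+(2,)).astype(np.float32)
im=cv2.remap(cv2.cvtColor(a,cv2.COLOR_RGB2GRAY),uv[...,0],uv[...,1],cv2.INTER_LINEAR)
np.save(sys.argv[1]+'_rect.npy',im)
for x in range(-110,66,5): print(x,' '.join('%3d'%v for v in im[int((x+130)*2),20:140:4]))
E
echo "y from -25 step 2"; python3 meas.py r1; python3 -c "
from h import *
need([.452,.003,.1],93.8)"
```

```text
clock: 15.72
position: [0.5029, 0.0279, 0.2536]
tcp_rot: [-0.032, 0.999, -0.0, -0.0]
contact_force: [-0.2, -0.6, -0.2]
gripper_width: 0.976
grasp_force: 0.0
y from -25 step 2
-110  30  34  35  32  32  30  29  28  23  89 159 160 161 155 171 171 170 170 171 170 171 171 170 169 169 167 169 169 168 168
-105 174 171 164 162 167 164 165 166 160 175 179 179 139  68  72  73  74  75  72  71  73  73  71  69  69  69  67  67  64  64
-100 143 153 183 187 189 187 187 187 187 189 191 193 149  61  65  66  65  65  66  66  66  66  67  65  65  64  64  64  63  64
-95 195 194 189 188 187 187 187 189 187 190 191 192 147  63  64  66  67  66  67  66  67  67  68  63  65  66  64  64  63  63
-90 196 196 190 186 189 187 188 190 187 189 191 194 146  63  64  67  67  66  68  65  68  66  67  65  65  64  64  67  63  61
-85 130 133 182 188 188 186 188 188 187 190 191 193 140  67  63  67  65  68  65  66  65  66  68  65  64  65  64  65  62  64
-80 192 191 186 185 187 184 187 188 188 190 193 192 143  67  65  65  66  68  66  65  66  65  66  65  64  65  64  66  63  61
-75 197 197 191 187 188 186 186 188 187 191 192 193 14
[... 2940 characters left out ...]
 184 180 177 181 183 177 195 200 197 194 192 187 171 182 181 180 179 180 176 178 178 179 178
50 140 133 168 181 182 186 186 181 178 176 180 185 141  82  74  75  74  75 171 183 183 180 179 180 179 179 178 179 179 177
55 186 181 181 181 181 186 185 183 178 177 180 184 153  80  64  66  65 121 173 181 182 182 182 180 178 178 177 180 177 177
60 190 182 182 180 182 185 183 181 179 178 180 184 153  81  63  65  73 144 180 181 180 183 182 178 167 168 169 177 178 179
65 128 124 173 182 182 185 184 182 179 179 182 185 169  90  65  63 107 173 180 182 183 149 119 157 164 162 166 135  98 162
t 15.77 pos [0.5025 0.0278 0.2531] slide [ 5.17 -2.15 15.32] turn [-0.    -0.001 -0.003] F [-0.8 -0.  -0.5] w 0.997
```

The rectified map shows the strip from gauge x -11.5 to 47.5, flat on the fence (y 0–14), with its lead edge touching the jaw. Now I'll go behind the post.

```bash

python3 -m creep '{"jaw":[1,1,1,1,1,1,1,1],"slide":[[2.5,-1,0],[4.7,-2.2,2],[4.7,-2.2,5],[4.7,-2.2,8],[4.7,-2.2,11],[4.7,-2.2,13],[4.7,-2.2,13],[4.7,-2.2,13]],"turn":[[0,0,0],[0,0,0],[0,0,0],[0,0,0],[0,0,0],[0,0,0],[0,0,0],[0,0,0]]}' 
python3 -c "
from h import *
need([.456,.0023,.053],93.8)
m=optics.camera_model('wrist'); a=optics.capture('wrist')
# dark post blob
p=proj(m,[[.485,.004,.062],[.477,.004,.062],[.493,.004,.062]]); print(p.round(0).tolist())
"
```

```text
clock: 16.43
position: [0.4562, 0.0025, 0.1233]
tcp_rot: [-0.031, 1.0, -0.001, -0.002]
contact_force: [0.7, -0.1, 1.1]
gripper_width: 0.003
grasp_force: 0.0
t 16.43 pos [0.4562 0.0025 0.1233] slide [-0.   -0.01  7.03] turn [-0.001 -0.003 -0.003] F [ 0.7 -0.1  1.1] w 0.003
[[255.0, 243.0], [256.0, 234.0], [254.0, 252.0]]
```

```bash

python3 -m creep '{"jaw":[1,1,1,1,1,1],"slide":[[0,0,2],[0,0,4],[0,0,6],[0,0,7],[0,0,7],[0,0,7]],"turn":[[0,0,0],[0,0,0],[0,0,0],[0,0,0],[0,0,0],[0,0,0]]}' 
python3 -m creep '{"jaw":[1,1,1,1,1,1,1,1],"slide":[[-0.2,0,0],[-0.4,0,0],[-0.6,0,0],[-0.8,0,0],[-1.0,0,0],[-1.2,0,0],[-1.4,0,0],[-1.6,0,0]],"turn":[[0,0,0],[0,0,0],[0,0,0],[0,0,0],[0,0,0],[0,0,0],[0,0,0],[0,0,0]]}' 
```

```text
clock: 16.98
position: [0.4577, 0.0029, 0.0552]
tcp_rot: [-0.032, 1.0, -0.0, 0.0]
contact_force: [0.1, -0.9, 1.1]
gripper_width: 0.005
grasp_force: 0.0
clock: 17.65
position: [0.473, 0.0039, 0.0542]
tcp_rot: [-0.032, 1.0, 0.0, -0.0]
contact_force: [-2.0, 0.1, 0.4]
gripper_width: -0.0
grasp_force: 1.0
```

```bash

python3 -m creep '{"jaw":[1,1,1,1,1,1,1,1],"slide":[[-0.4,0,0],[-0.9,0,0],[-1.4,0,0],[-1.9,0,0],[-2.4,0,0],[-2.9,0,0],[-3.4,0,0],[-3.9,0,0]],"turn":[[0,0,0],[0,0,0],[0,0,0],[0,0,0],[0,0,0],[0,0,0],[0,0,0],[0,0,0]]}' 
python3 -m creep '{"jaw":[1,1,1,1,1,1,1,1],"slide":[[-0.5,0,0],[-1.0,0,0],[-1.4,0,0],[-1.8,0,0],[-2.2,0,0],[-2.5,0,0],[-2.8,0,0],[-2.8,0,0]],"turn":[[0,0,0],[0,0,0],[0,0,0],[0,0,0],[0,0,0],[0,0,0],[0,0,0],[0,0,0]]}' 
```

```text
clock: 18.32
position: [0.5125, 0.0065, 0.0542]
tcp_rot: [-0.032, 0.999, 0.0, -0.0]
contact_force: [-1.6, 2.3, -0.9]
gripper_width: -0.001
grasp_force: 1.1
clock: 18.98
position: [0.5407, 0.008, 0.0544]
tcp_rot: [-0.032, 1.0, -0.0, 0.0]
contact_force: [1.0, 0.2, 0.2]
gripper_width: -0.004
grasp_force: 0.0
```

```bash

python3 -m creep '{"jaw":[1,1,1,1],"slide":[[-0.1,0,0],[-0.2,0,0],[-0.3,0,0],[-0.4,0,0]],"turn":[[0,0,0],[0,0,0],[0,0,0],[0,0,0]]}' | grep -E "pos|contact"
python3 -m creep '{"jaw":[1,1,1,1],"slide":[[-0.1,0,0],[-0.2,0,0],[-0.3,0,0],[-0.4,0,0]],"turn":[[0,0,0],[0,0,0],[0,0,0],[0,0,0]]}' | grep -E "pos|contact"
python3 - <<'E'
from h import *
m=optics.camera_model('top'); a=optics.capture('top')
g0=np.deg2rad(3.8); ex=np.array([np.cos(g0),np.sin(g0)]); ey=np.array([-ex[1],ex[0]]); O=np.array([.6055,.0272])
X=np.arange(-120,0,3.)
for y in (25,35): 
    W=np.c_[O+X[:,None]/1000*ex+y/1000*ey,np.full(len(X),.0325)]; uv=proj(m,W).astype(np.float32)[None]
    print(y,list(zip(X.astype(int).tolist(),cv2.remap(cv2.cvtColor(a,cv2.COLOR_RGB2GRAY),uv[...,0],uv[...,1],cv2.INTER_LINEAR)[0].tolist()))[20:])
E
```

```text
position: [0.544, 0.0081, 0.0544]
contact_force: [-2.8, -0.2, 1.1]
position: [0.5481, 0.0085, 0.0543]
contact_force: [-1.4, -1.1, 2.0]
25 [(-60, 125), (-57, 124), (-54, 121), (-51, 123), (-48, 122), (-45, 122), (-42, 119), (-39, 120), (-36, 121), (-33, 123), (-30, 127), (-27, 131), (-24, 134), (-21, 135), (-18, 137), (-15, 140), (-12, 147), (-9, 154), (-6, 155), (-3, 154)]
35 [(-60, 114), (-57, 113), (-54, 112), (-51, 110), (-48, 108), (-45, 106), (-42, 106), (-39, 107), (-36, 108), (-33, 113), (-30, 117), (-27, 121), (-24, 123), (-21, 124), (-18, 128), (-15, 130), (-12, 125), (-9, 125), (-6, 133), (-3, 139)]
```

```bash

python3 -m creep '{"jaw":[1,1,1,1,1,1],"slide":[[-0.1,0,0],[-0.2,0,0],[-0.3,0,0],[-0.4,0,0],[-0.5,0,0],[-0.6,0,0]],"turn":[[0,0,0],[0,0,0],[0,0,0],[0,0,0],[0,0,0],[0,0,0]]}' | grep -E "pos|contact"
```

```text
position: [0.5541, 0.009, 0.0543]
contact_force: [-2.1, -0.9, 1.0]
```

```bash

python3 -m creep '{"jaw":[1,1,1],"slide":[[-0.07,0,0],[-0.14,0,0],[-0.2,0,0]],"turn":[[0,0,0],[0,0,0],[0,0,0]]}' | grep -E "pos|contact"
```

```text
position: [0.556, 0.0091, 0.0543]
contact_force: [-2.3, -0.9, 1.7]
```

```bash

python3 -m creep '{"jaw":[1,1],"slide":[[-0.07,0,0],[-0.14,0,0]],"turn":[[0,0,0],[0,0,0]]}' | grep -E "pos|contact"
```

```text
position: [0.5574, 0.0092, 0.0543]
contact_force: [-1.5, -0.7, 0.3]
```

```bash

python3 -m creep '{"jaw":[1,1],"slide":[[-0.07,0,0],[-0.14,0,0]],"turn":[[0,0,0],[0,0,0]]}' | grep -E "pos|contact"
```

```text
position: [0.5588, 0.0093, 0.0543]
contact_force: [-2.5, -1.3, 1.2]
```

```bash

python3 -m creep '{"jaw":[1,1],"slide":[[-0.05,0,0],[-0.1,0,0]],"turn":[[0,0,0],[0,0,0]]}' | grep -E "pos|contact"
```

```text
position: [0.5598, 0.0094, 0.0543]
contact_force: [-1.3, -1.2, 1.1]
```

```bash

python3 -m creep '{"jaw":[1,1],"slide":[[-0.05,0,0],[-0.1,0,0]],"turn":[[0,0,0],[0,0,0]]}' | grep -E "pos|contact"
```

```text
position: [0.5608, 0.0094, 0.0543]
contact_force: [-2.7, -1.1, 0.6]
```

```bash

python3 -m creep '{"jaw":[1,1],"slide":[[-0.05,0,0],[-0.1,0,0]],"turn":[[0,0,0],[0,0,0]]}' | grep -E "pos|contact"
```

```text
position: [0.5611, 0.0094, 0.0542]
contact_force: [-7.9, -1.9, 6.7]
```

```bash

python3 -m creep '{"jaw":[1,1],"slide":[[-0.05,0,0],[-0.08,0,0]],"turn":[[0,0,0],[0,0,0]]}' | grep -E "pos|contact"
```

```text
position: [0.5613, 0.0095, 0.0541]
contact_force: [-10.1, -1.5, 8.0]
```

```bash

python3 -m creep '{"jaw":[1,1,1,1,1,1,1],"slide":[[0.3,0,0],[1,0,0],[2,0,-1],[3,0,-5],[5,1.5,-9],[6,2,-13],[6,2,-17]],"turn":[[0,0,0],[0,0,0],[0,0,0],[0,0,0],[0,0,0],[0,0,0],[0,0,0]]}' | grep -E "clock|pos|contact"
python3 -m creep '{"jaw":[-1,-1,-1,-1,-1,-1,-1],"slide":[[0,0,-3],[0,0,-3],[0,0,-3],[0,0,-3],[0,0,-3],[0,0,-3],[0,0,-3]],"turn":[[0,0,0],[0,0,0],[0,0,0],[0,0,0],[0,0,0],[0,0,0],[0,0,0]]}' | grep -E "pos|contact"
python3 meas.py r2 | awk '$1>=-60'
python3 - <<'E'
import numpy as np
im=np.load('r2_rect.npy')
for y in (4,10,18,24): print(y,im[int((-50+130)*2):int((4+130)*2),int((y+35)*2)].tolist())
E
```

```text
clock: 22.03
position: [0.4992, 0.0266, 0.2222]
contact_force: [2.2, 0.7, -0.8]
position: [0.5011, 0.0256, 0.25]
contact_force: [-0.3, 0.5, -0.8]
-60 197 197 191 187 186 186 188 188 189 191 192 196 144  61  65  65  63  66  64  65  67  65  68  65  64  64  65  65  64  61
-55 114 127 177 188 188 186 190 189 188 192 193 197 147  61  65  65  64  68  64  64  67  65  68  64  65  64  63  63  62  61
-50 195 194 192 188 187 188 188 188 189 193 193 197 143  66  63  65  64  68  65  64  67  64  66  64  65  64  64  65  62  61
-45  64  63  64  63  63  63  63  62  62  62  61  63  64  61  64  64  63  67  65  64  66  65  66  64  64  62  64  64  64  61
-40 163 161 161 161 160 160 161 161 159 160 158 160 163 108  61  63  65  66  67  64  64  65  66  65  64  65  66  64  61  63
-35 166 160 136 126 120 115 108  97 119 157 164 162 170 109  61  65  63  67  64  64  66  64  65  65  61  63  65  65  62  62
-30  82  27  25  27  28  28  27  27  27  73 156 165 166 110  58  63  63  64  62  62  65  63  62  63  61  61  64  59  60  61
-25  46  27  27  26  28  28  27  26  26  73 154 163 160 138 149 147 149 148 148 146 14
[... 3483 characters left out ...]
5, 167, 169, 170, 169, 168, 167, 167, 167, 166, 163, 159, 146, 115, 80, 55, 58, 62, 65, 65, 65, 66, 69, 72, 75, 76, 77, 78, 79, 80, 81, 80, 79, 78, 80, 81, 83, 90, 97, 104, 110, 118, 126, 132, 137, 142, 148, 155, 162, 163]
24 [64, 65, 65, 64, 63, 62, 62, 63, 63, 63, 63, 63, 63, 63, 64, 63, 63, 63, 64, 65, 65, 64, 63, 63, 64, 65, 64, 64, 63, 63, 62, 62, 62, 63, 63, 63, 63, 63, 63, 62, 61, 61, 61, 61, 65, 69, 74, 94, 113, 132, 146, 159, 170, 168, 166, 165, 165, 166, 166, 167, 169, 170, 169, 169, 169, 168, 167, 166, 162, 158, 149, 115, 84, 56, 59, 61, 63, 64, 64, 65, 66, 67, 68, 68, 68, 68, 70, 73, 75, 94, 114, 132, 151, 172, 191, 192, 190, 187, 186, 186, 186, 186, 185, 185, 185, 185, 186, 185]
```

The bar front is at gauge x ≈ -10.7 mm after the parallax correction and the strip tail at ≈ -10.2 mm. They touch within measurement error, the strip is still flat on the fence and against the jaw, and the robot is clear.

```bash
python3 -c "
from station import r
print(r.hand_in())"
```

```text
the job is handed in; nothing more can be done
None
```

The job is handed in at about 23 s of the 64 s: the strip is wedged flat on the fence at about 6.5 N and the marker bar rests on its tail (gap within the ±0.5 mm I could measure), though the bar's last step pressed to about 10 N, about 8 N of it on the strip, firmer than intended; bystanders weren't re-checked at the end.

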